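# Wipe the note reader's glass and present its check plate

### The job

Take the hand wiper and, with its felt down and its long side square across the glass, wipe the reader's sprung glass from the display end to the open end, pressing it down gently all the way, then stand the wiper back on the counter, felt down, off the reader. Then lift the glass check plate by its clear end (the frosted end is the one with the small corner notch) and finish while still holding it still and level, label up, about 5 cm above the reader's glass without touching it, square across the reader either way round, with the middle of the frosted end over the middle of the glass. Leave the note bundle, calculator and stamp where they are.

Things in the scene. Friction and masses are not known exactly. Their poses are not given: they have to be found in the camera images.
- reader: Grey note reader fixed on the counter, 110 x 210 mm, deck 30 mm high. Origin on the counter under the middle of its glass; x across the glass, y along it from the display end to the open end, z up. A black display block (100 x 36 mm, top 50 mm above the counter) stands on the deck at the -y end, from y = -116 to -80 mm; the deck's +y end (y = +93 mm) is bare. Two white tick marks on the deck, at x = +/-42 mm, y = 0, show the middle of the glass.
- glass (a joint): How far the glass bed is pressed down, m: 0 at rest, 0.008 fully down. The glass is 52 mm (x) by 150 mm (y), its top 10 mm above the deck, on springs of 700 N/m (about 3 N for 4 mm, 5.6 N fully down); the wiper's own weight presses it only 1 to 1.7 mm. A wiping pass counts where it is pressed more than 2.5 mm.
- glass_mid (a point): Middle of the glass's top face at rest, 40 mm above the counter; axes as the reader.
- glass_display_end (a point): On the glass's top face at rest, 46 mm from the middle towards the display: the wiper's middle starts the wipe here (its edge is then 14 mm from the display block).
- glass_open_end (a point): On the glass's top face at rest, 46 mm from the middle towards the open end: the wiper's middle ends the wipe here.
- wiper: Loose white plastic hand wiper, about 90 g, standing on the counter, 48 mm tall. Origin under the middle of its felt, z up. Base with grey felt below: 40 mm (x) by 60 mm (y), 14 mm high; on it a bar handle 22 mm thick (x), 50 mm long (y), from 14 to 48 mm high. Grip the handle across x. For wiping, its y lies across the glass (along the reader's x).
- plate: Loose check plate, about 80 g, 100 mm (x) by 44 mm (y) by 8 mm thick, lying label up on its rest. Origin at the middle of its underside, z up out of the label face, x towards the frosted end. Clear glass from x = -50 to +15 mm; frosted, with a paper label of black bars on its top face, from x = +15 to +50 mm. It balances near its origin. Grip its long sides across y, in the clear part.
- frosted_mid (a point): Middle of the plate's frosted end, 32.5 mm from the plate's middle along its x, half way through the thickness.
- notch (a point): Middle of the 12 x 12 mm notch cut from the frosted end's corner at +x +y of the plate; looking down on the label with the frosted end pointing away from you, the notch is at the left.
- clear_mid (a point): Middle of the plate's clear part, 17.5 mm from the plate's middle along its -x, half way through the thickness.
- rest: Grey rest fixed on the counter, under the plate. Origin on the counter, x lengthwise. Foot 90 x 34 x 4 mm; a rib 66 mm (x) by 22 mm (y) whose top, which carries the plate, is 22 mm above the counter. The plate overhangs the rib by about 11 mm along both long sides.
- bundle: Bystander: strapped bundle of notes, 77 x 155 x 36 mm, loose on the counter beyond the reader; origin under its middle.
- calculator: Bystander: desk calculator, 130 x 85 x 18 mm, loose on the counter; origin under its middle.
- stamp: Bystander: hand stamp with a wooden grip, 42 mm across, 62 mm tall, loose on the counter; origin under its middle.
Not all that is in view belongs to the job. Of the things that look like the wiper, the largest one is meant.

How it is judged:
By the outcome, as a careful person would: the job done as asked, in the order asked, and still so for the second after the job is handed in, while the arm keeps its last pose, push and grip.
It also fails if it takes over 64 s, if anything falls off the work surface, if the arm or the gripper's body presses on something with over 40 N, if the wrist force passes 120 N, or if a joint passes its speed limit or range.

### The arm

A 7-joint arm with a two-finger parallel gripper is mounted at the origin on the work surface. World frame = base frame: x ahead of the robot, y to its left, z up, the work surface at z = 0. Lengths are in m, angles in rad, forces in N, time in s.
With the tool pointing down it reaches from about 0.4 to 0.9 m from the base axis. Payload 5.5 kg.
Tool frame: the origin (TCP) lies midway between the tips of the shut fingers; the grasp point (between the pads) lies 19 mm behind it (tcp_to_grasp is the distance from the TCP to the grasp point, in m); z points along the fingers, y is the line along which they close (so a half turn about z gives the same grasp; the last joint's range is limited). The gripper opens to 92 mm and grips with 3 to 60 N. Pads are 19 mm wide; open, the fingers measure 130 mm over their backs; the gripper's body (75 mm by 190 mm) begins 47 mm behind the grasp point.
Start: joints at [-0.972, 0.501, -0.427, 1.55, 0.221, 1.138, -0.21], TCP at [0.214, 0.614, 0.227] pointing down, gripper open.
Joint ranges: [-2.88, 2.88], [-0.31, 2.03], [-1.54, 1.56], [0.2, 2.42], [-1.41, 4.55], [0.19, 2.02], [-2.57, 2.57]. Speed limits (rad/s): [2.57, 2.57, 3.14, 3.14, 3.14, 3.14, 3.14].

### API

Orientations are given as a 3x3 rotation matrix whose columns are the frame's x, y, z axes.
In Python, from station import * gives the robot as it stands. The module is installed in compiled form; this text tells all that it offers.
- The arm moves only by the shell command python3 -m jog 'ROWS' [FORCE]. ROWS is JSON, a list of rows, each a list of 7 numbers: the shift along the tool's x, y, z scaled (see below), then the turn, a rotation vector about the tool's x, y, z scaled (see below), then the closure, from 0 (fully open) to 1 (shut). In form: [[tx, ty, tz, ax, ay, az, jaw], ...]. A call has exactly 8 rows; each row is the pose to reach, as a shift and turn from the pose commanded when the call began, along the tool's axes at that moment; what a row does not reach only later rows make up. The controller multiplies each number of a shift by 400 mm and each number of a turn by 0.5 rad. A row lasts 1/8 s, in which the tool goes at most 62.5 mm and 10.7 degrees, less where a joint would pass 70% of its speed; a pose out of reach is approached as far as the arm can. A call with a number of a shift or a turn outside -1 to 1 is refused whole. A call with a gripper value outside its range is refused whole. The fingers move at their own pace and stop on an object; FORCE is the grip in N (left out, the last holds). Time passes only in rows, so rows that repeat a pose let the fingers close, or fill a call up. It gives the time, the measured TCP pose, the force, the opening and the grip force at its end, in the units of the state.
- get_obs(): the state, without advancing time (a new reading comes with each control period).
- camera(name): name is "scene" or "top" or "wrist"; returns the picture (400x640x3 uint8, red, green, blue); there is no depth.
- camera_model(name): a dict with "intrinsics" (3x3 intrinsics, pixels), "rvec" (rotation vector, rad) and "tvec" (3), from world to camera coordinates, as OpenCV has them. Camera axes: x right, y down, z forward; pixel columns grow to the right and rows downward; lengths in m; the calibration is good to about 2 mm. A picture is of the moment at which its call begins: read the wrist's pose just before it. camera_model takes no time and is no camera call; for the wrist camera it gives the pose at the moment of the call.
- sign_off(): hands the job in; it is judged then, once.
The state is a dict: "time_s": time; "joint_positions": joint angles; "joint_velocities": joint speeds; "tau": joint torques, N m; "tool_pos": TCP position; "ee_rot": TCP orientation; "wrist_force": force on the tool from outside, world axes, zero at the start; "ft_torque": the same for the moment, N m; "opening": opening from 0.0 (shut) to 1.0 (fully open); "grasp_force": force on a finger pad.
Only numpy, scipy, OpenCV 4.12 (cv2) and the standard library are available. Lean on these libraries where they do the work, as an engineer would, in place of code of your own. Each camera call takes 0.05 s, during which the arm holds its last target. There are 200 camera calls.

## Working session

There is one attempt and no reset: what is moved stays moved. The work goes in short steps, Python scripts to look and compute and a shell command to move; the robot and the scene stay as the last step left them, time stands still between calls to the robot, and variables do not carry over. Pictures are saved under pics/ and viewed, at most 10 in all, crops included, and the job is handed in when it is done.

```bash
mkdir -p pics; python3 - <<'E'
from station import *
import cv2
o=get_obs();print(o['time_s'],o['tool_pos'],o['ee_rot'],o['opening'])
for n in("top","scene"):
    im=camera(n);cv2.imwrite(f"pics/{n}0.png",cv2.cvtColor(im,cv2.COLOR_RGB2BGR))
    print(camera_model(n))
E
```

```text
0.0 [0.214004   0.61300618 0.22566939] [[-9.44165446e-01  3.29470974e-01 -6.98173560e-04]
 [ 3.29471710e-01  9.44163644e-01 -1.84532915e-03]
 [ 5.12076984e-05 -1.97232446e-03 -9.99998054e-01]] 0.9975126310759237
{'intrinsics': array([[370.24040414,   0.        , 320.13741497],
       [  0.        , 370.24040414, 201.15509481],
       [  0.        ,   0.        ,   1.        ]]), 'rvec': array([ 2.21684338, -2.22373889,  0.09899091]), 'tvec': array([-0.02978518,  0.57578467,  0.81490013])}
{'intrinsics': array([[401.56562758,   0.        , 315.96819114],
       [  0.        , 401.56562758, 192.21915844],
       [  0.        ,   0.        ,   1.        ]]), 'rvec': array([ 2.15613646,  0.53434455, -0.25483454]), 'tvec': array([-0.53590106, -0.11432424,  1.23950451])}
```

View pics/top0.png

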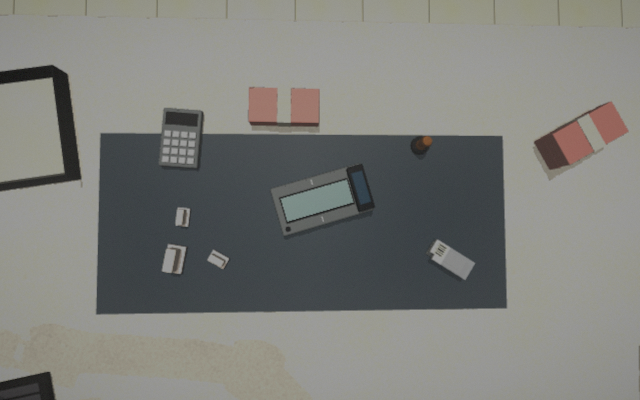

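View pics/scene0.png

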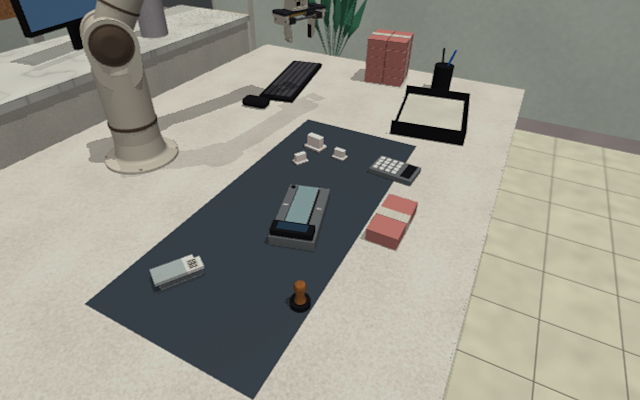

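The top view shows the largest wiper near (173,259), the reader centred near (317,200) with its display to the right, and the plate near (453,259) with its label at the upper left. I'll enlarge these.

```bash
cat > h.py <<'E'
import numpy as np, cv2
from station import *
def bp(cm,uv,z):
    K=cm['intrinsics'];R=cv2.Rodrigues(np.array(cm['rvec']))[0];t=np.array(cm['tvec']).ravel()
    c=-R.T@t; d=R.T@np.linalg.inv(K)@np.array([uv[0],uv[1],1.]); return c+d*(z-c[2])/d[2]
def pj(cm,p):
    return cv2.projectPoints(np.array(p,float).reshape(-1,3),np.array(cm['rvec']),np.array(cm['tvec']),cm['intrinsics'],None)[0].reshape(-1,2)
def snap(n,f):
    cm=camera_model(n);im=cv2.cvtColor(camera(n),cv2.COLOR_RGB2BGR);cv2.imwrite(f,im);return cm,im
def togo(goal,yaw=None,o=None):
    """units for shift in the tool frame (tool down); yaw = desired angle of tool y in world (mod pi)"""
    o=o or get_obs();R=np.array(o['ee_rot']);s=R.T@(np.array(goal)-o['tool_pos'])/0.4
    out=s.round(4).tolist()
    if yaw is not None:
        # target: z down, y at yaw
        best=None
        for k in (0,np.pi):
            y=np.array([np.cos(yaw+k),np.sin(yaw+k),0]);z=np.array([0,0,-1.]);T=np.c_[np.cross(y,z),y,z]
            rv=cv2.Rodrigues(R.T@T)[0].ravel()
            if best is None or np.linalg.norm(rv)<np.linalg.norm(best): best=rv
        out+=(best/0.5).round(4).tolist()
    return out
E
python3 - <<'E'
from h import *
im=cv2.imread('pics/top0.png')
a=im[235:285,145:205];b=im[155:245,265:385];c=im[230:290,420:485]
big=np.zeros((600,800,3),np.uint8)
A=cv2.resize(a,None,fx=5,fy=5,interpolation=2);C=cv2.resize(c,None,fx=5,fy=5,interpolation=2);B=cv2.resize(b,None,fx=4,fy=4,interpolation=2)
big[:250,:300]=A;big[250:550,:325]=C;big[:360,320:800]=B
cv2.imwrite('pics/m.png',big)
E
```

```text
(no output)
```

View pics/m.png

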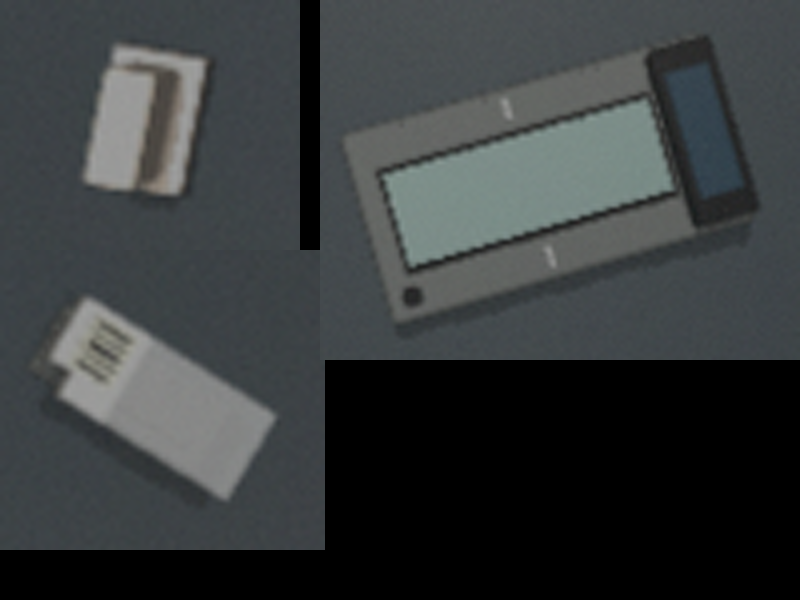

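The enlargement shows the glass corners at (379,173), (649,97), (676,192) and (407,269). The wiper handle top is at (106,67), (154,70), (135,190), (84,185). The plate corners are (88,297), (275,414) and (228,500), with the notch at lower left.

```bash
python3 - <<'E'
from h import *
cm=camera_model('top')
def P(l,off,org,s,z): return np.array([bp(cm,((u-off[0]+.5)/s+org[0]-.5,(v-off[1]+.5)/s+org[1]-.5),z)[:2] for u,v in l])
g=P([(379,173),(649,97),(676,192),(407,269)],(320,0),(265,155),4,.04)
tk=P([(506,108),(549,257)],(320,0),(265,155),4,.03)
w=P([(106,67),(154,70),(135,190),(84,185)],(0,0),(145,235),5,.048)
wb=P([(115,44),(210,60),(185,195)],(0,0),(145,235),5,.014)
p=P([(88,297),(275,414),(228,500)],(0,250),(420,230),5,.030)
for n,q in(('glass',g),('ticks',tk),('handle',w),('base',wb),('plate',p)):
    print(n,q.round(4).tolist(),np.linalg.norm(np.diff(q,axis=0),axis=1).round(4),q.mean(0).round(4))
ang=lambda v:np.degrees(np.arctan2(v[1],v[0])).round(2)
print('glass y dir',ang(g[0]-g[1]),ang(g[3]-g[2]),'tick',ang(tk[1]-tk[0]))
print('handle y',ang(w[0]-w[3]),ang(w[1]-w[2]),ang(wb[1]-wb[2]),'base ctr',(wb[0]+wb[2])/2)
print('plate x',ang(p[0]-p[1]),'y',ang(p[2]-p[1]),'ctr',(p[0]+p[2])/2)
yaw=np.arctan2(*(w[0]-w[3])[::-1])+np.pi/2
print(togo([*w.mean(0),.15],yaw))
E
```

```text
glass [[0.5818, 0.0576], [0.623, -0.0889], [0.5712, -0.1033], [0.53, 0.0425]] [0.1521 0.0538 0.1515] [ 0.5765 -0.023 ]
ticks [[0.6179, -0.0112], [0.5361, -0.0345]] [0.085] [ 0.577  -0.0228]
handle [[0.4767, 0.2938], [0.4753, 0.274], [0.4254, 0.2812], [0.4277, 0.3021]] [0.0198 0.0504 0.0211] [0.4513 0.2878]
base [[0.484, 0.3025], [0.4767, 0.2615], [0.4182, 0.2715]] [0.0416 0.0594] [0.4596 0.2785]
plate [[0.4905, -0.2899], [0.4383, -0.3732], [0.4007, -0.3511]] [0.0983 0.0436] [ 0.4432 -0.3381]
glass y dir 105.71 105.75 tick -164.11
handle y -9.65 -8.17 -9.74 base ctr [0.45106627 0.28699134]
plate x 57.88 y 149.58 ctr [ 0.4456156  -0.32052148]
[-0.828, -0.5722, 0.1905, -0.0034, -0.0004, -0.3345]
```

```bash
python3 -m jog '[[-0.12,-0.08,0,0,0,-0.1,0],[-0.25,-0.17,0.03,0,0,-0.2,0.2],[-0.39,-0.27,0.06,0,0,-0.33,0.45],[-0.53,-0.37,0.1,0,0,-0.34,0.45],[-0.66,-0.46,0.14,0,0,-0.34,0.45],[-0.77,-0.53,0.17,-0.003,0,-0.34,0.45],[-0.828,-0.572,0.19,-0.003,0,-0.34,0.45],[-0.828,-0.572,0.19,-0.003,0,-0.34,0.45]]' 15; python3 - <<'E'
from h import *
yaw=np.radians(80.6)
print(togo([.4512,.2876,.15],yaw))
cm,im=snap('wrist','pics/w1.png')
H=[(x,y,.048) for x,y in [(.011,.025),(-.011,.025),(-.011,-.025),(.011,-.025)]]
a=np.radians(-9.4);R=np.array([[np.cos(a),-np.sin(a)],[np.sin(a),np.cos(a)]])
q=[[*(R@np.array(h[:2])+[.4512,.2876]),h[2]] for h in H]
print(pj(cm,q).round(1)); cv2.polylines(im,[pj(cm,q).astype(int)],True,(0,0,255),1); cv2.imwrite('pics/w1b.png',im)
E
```

```text
time_s: 1.1
tool_pos: [0.4532, 0.2838, 0.1493]
ee_rot: [[-0.985, 0.172, -0.001], [0.172, 0.985, -0.002], [0.001, -0.002, -1.0]]
wrist_force: [-0.4, 0.3, -0.1]
opening: 0.549
grasp_force: 0.0
[0.0065, 0.0086, -0.0018, -0.0037, -0.0018, -0.0181]
[[348.5 209.6]
 [349.  185.4]
 [291.1 185.9]
 [292.  210.1]]
```

View pics/w1b.png

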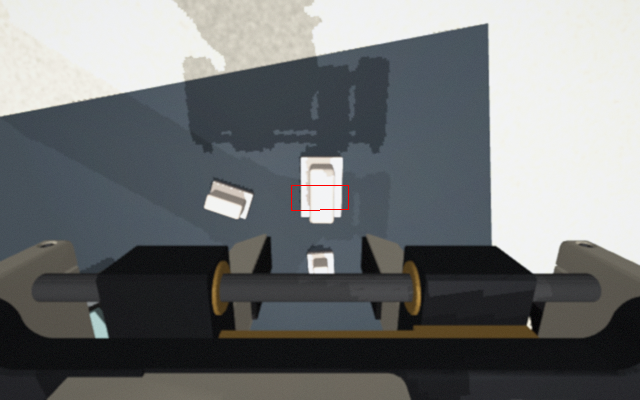

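The handle shows centred at (321,193), within 5 px of the predicted (320,198), and aligned with the gripper (my drawn outline is turned 90° by mistake).

```bash
python3 -c "
from h import *
o=get_obs();print(o['time_s'],o['tool_pos'],np.abs(o['joint_velocities']).max());print(togo([.4495,.2878,.020],np.radians(80.6)))"
```

```text
1.15 [0.45190134 0.28671552 0.1499592 ] 0.0459716792519694
[0.006, 0.0016, 0.3249, 0.0006, -0.0021, -0.011]
```

```bash
python3 -m jog '[[0.005,0,0.08,0,0,0,0.45],[0.005,0,0.17,0,0,0,0.45],[0.005,0,0.25,0,0,0,0.45],[0.005,0,0.31,0,0,0,0.45],[0.005,0,0.325,0,0,0,0.45],[0.005,0,0.325,0,0,0,0.8],[0.005,0,0.325,0,0,0,1],[0.005,0,0.325,0,0,0,1]]' 15; python3 -m jog '[[0,0,0,0,0,0,1],[0,0,0,0,0,0,1],[0,0,-0.03,0,0,0,1],[0,0,-0.09,0,0,0,1],[0,0,-0.17,0,0,0,1],[0,0,-0.25,0,0,0,1],[0,0,-0.25,0,0,0,1],[0,0,-0.25,0,0,0,1]]' 20; python3 - <<'E'
from h import *
snap('wrist','pics/w2.png')
c=np.array([.5767,-.0229]);a=np.radians(105.75);u=np.array([np.cos(a),np.sin(a)])
for s in(-.046,.046):print(c+s*u)
s=c-.046*u
print(togo([*s,.125],a)); o=get_obs();print(o['tool_pos'],o['joint_positions'],o['opening'],o['wrist_force'])
E
```

```text
time_s: 2.15
tool_pos: [0.4503, 0.2896, 0.0218]
ee_rot: [[-0.986, 0.165, 0.002], [0.165, 0.986, 0.003], [-0.002, 0.003, -1.0]]
wrist_force: [-0.0, 0.3, 0.1]
opening: 0.276
grasp_force: 0.0
time_s: 3.15
tool_pos: [0.4492, 0.2884, 0.1205]
ee_rot: [[-0.986, 0.165, -0.0], [0.165, 0.986, 0.001], [0.0, 0.001, -1.0]]
wrist_force: [-1.2, -0.3, -1.3]
opening: 0.239
grasp_force: 20.0
[ 0.58918626 -0.06717294]
[0.56421374 0.02137294]
[-0.4929, -0.8183, -0.0136, 0.001, -0.0021, -0.8816]
[0.44877897 0.28823125 0.11987958] [-0.33849586  0.42142739 -0.34505681  1.93621515  0.18977604  0.81581708
  0.61847402] 0.23897878828729405 [-0.20529678 -0.07725713 -1.15594883]
```

View pics/w2.png

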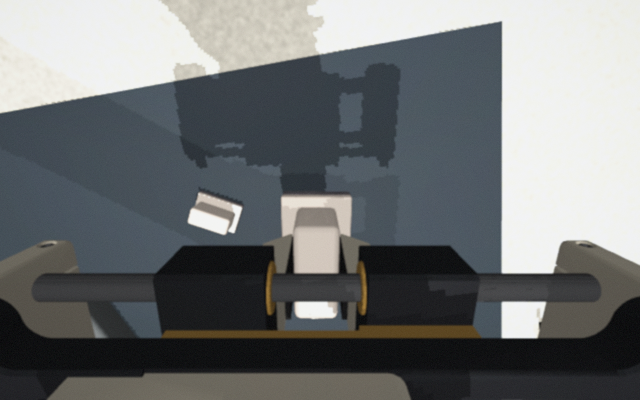

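The wiper is gripped (opening 22 mm). The base's far edge is at row 193, and the handle top runs from row 208 to about 318. I'll check the offset along the handle.

```bash
python3 - <<'E'
from h import *
cm=camera_model('wrist');o=get_obs();R=o['ee_rot'];t=o['tool_pos']
for d in(-.004,0,.004):
  for sx in(1,-1):
    print(d,pj(cm,[t+R@np.array([sx*.03+d,0,.0065]),t+R@np.array([sx*.025+d,0,-.0275]),t+R@np.array([sx*.03+d,.02,.0065])]).round(1).tolist())
E
```

```text
-0.004 [[316.0, 203.2], [316.0, 235.0], [351.9, 203.1]]
-0.004 [[316.1, 297.1], [316.2, 327.6], [348.8, 297.0]]
0 [[316.0, 196.2], [316.0, 226.8], [352.1, 196.2]]
0 [[316.1, 291.3], [316.2, 320.8], [349.0, 291.3]]
0.004 [[316.0, 189.2], [316.0, 218.5], [352.3, 189.2]]
0.004 [[316.1, 285.5], [316.1, 314.0], [349.2, 285.5]]
```

```bash
python3 -m jog '[[-0.05,-0.08,0,0,0,-0.1,1],[-0.12,-0.19,0,0,0,-0.25,1],[-0.19,-0.31,0,0,0,-0.4,1],[-0.27,-0.44,0,0,0,-0.55,1],[-0.34,-0.57,0,0,0,-0.7,1],[-0.41,-0.69,0,0,0,-0.82,1],[-0.47,-0.78,0,0,0,-0.88,1],[-0.496,-0.817,0,0,0,-0.882,1]]' 25; python3 -m jog '[[0,0,0,0,0,0,1],[0,0,0,0,0,0,1],[0,0,0.02,0,0,0,1],[0,0,0.05,0,0,0,1],[0,0,0.08,0,0,0,1],[0,0,0.1,0,0,0,1],[0,0,0.1,0,0,0,1],[0,0,0.1,0,0,0,1]]'; python3 - <<'E'
from h import *
cm,im=snap('scene','pics/s1.png')
cv2.imwrite('pics/s1c.png',cv2.resize(im[110:270,220:400],None,fx=3.5,fy=3.5,interpolation=2))
o=get_obs();print(o['time_s'],o['tool_pos'],o['wrist_force'],togo([.5906,-.0668,.056],np.radians(105.75)))
E
```

```text
time_s: 4.2
tool_pos: [0.5907, -0.0698, 0.1185]
ee_rot: [[-0.964, -0.267, -0.002], [-0.267, 0.964, 0.001], [0.002, 0.001, -1.0]]
wrist_force: [-0.7, -0.5, -1.7]
opening: 0.24
grasp_force: 25.0
time_s: 5.2
tool_pos: [0.5915, -0.0661, 0.0804]
ee_rot: [[-0.962, -0.272, 0.001], [-0.272, 0.962, 0.002], [-0.001, 0.001, -1.0]]
wrist_force: [0.6, -0.3, -0.9]
opening: 0.237
grasp_force: 25.0
5.25 [ 0.59166163 -0.06610014  0.08059553] [-0.01468325  0.42530003  0.03892815] [0.0031, -0.001, 0.0615, 0.0022, 0.0028, 0.0005]
```

View pics/s1c.png

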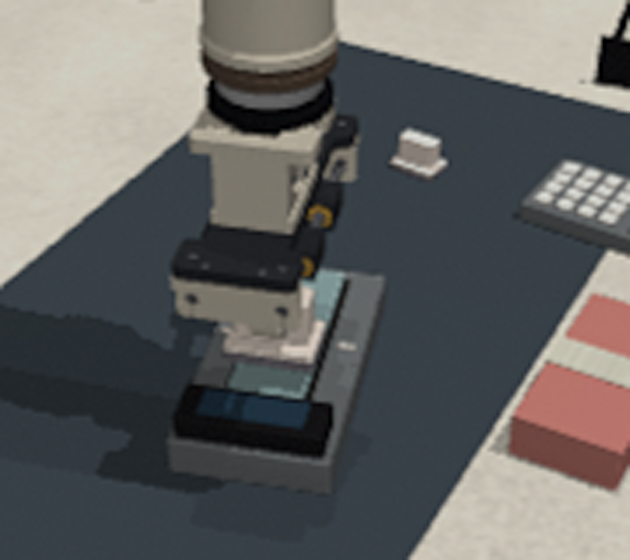

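The wiper hangs above the glass at the display end, square across, clear of the display block. Next I press down.

```bash
python3 -m jog '[[0.003,-0.003,0.015,0,0,0,1],[0.003,-0.003,0.03,0,0,0,1],[0.003,-0.003,0.042,0,0,0,1],[0.003,-0.003,0.05,0,0,0,1],[0.003,-0.003,0.056,0,0,0,1],[0.003,-0.003,0.061,0,0,0,1],[0.003,-0.003,0.061,0,0,0,1],[0.003,-0.003,0.061,0,0,0,1]]'; python3 -c "
from h import *
o=get_obs();print(o['tool_pos'],o['wrist_force'],o['ft_torque'],togo([.5650,.0232,.056],np.radians(105.75)))"
```

```text
time_s: 6.25
tool_pos: [0.5905, -0.0675, 0.0561]
ee_rot: [[-0.962, -0.272, 0.001], [-0.272, 0.962, 0.001], [-0.001, 0.001, -1.0]]
wrist_force: [-1.8, 0.1, 1.8]
opening: 0.239
grasp_force: 25.0
[ 0.59054409 -0.06747053  0.0560932 ] [-1.75661825  0.14427947  1.80660359] [ 0.04940645  0.46269771 -0.0136338 ] [-0.0002, 0.2355, 0.0005, 0.0024, 0.0018, 0.0008]
```

```bash
python3 -m jog '[[0,0.008,0.001,0,0,0,1],[0,0.022,0.001,0,0,0,1],[0,0.037,0.001,0,0,0,1],[0,0.052,0.001,0,0,0,1],[0,0.067,0.001,0,0,0,1],[0,0.082,0.001,0,0,0,1],[0,0.097,0.001,0,0,0,1],[0,0.112,0.001,0,0,0,1]]';python3 -m jog '[[0,0.015,0,0,0,0,1],[0,0.03,0,0,0,0,1],[0,0.046,0,0,0,0,1],[0,0.062,0,0,0,0,1],[0,0.078,0,0,0,0,1],[0,0.094,0,0,0,0,1],[0,0.11,0,0,0,0,1],[0,0.124,0,0,0,0,1]]'; python3 -m jog '[[0,0.001,0,0,0,0,1],[0,0.001,0,0,0,0,1],[0,0.001,-0.01,0,0,0,1],[0,0.001,-0.04,0,0,0,1],[0,0.001,-0.08,0,0,0,1],[0,0.001,-0.12,0,0,0,1],[0,0.001,-0.15,0,0,0,1],[0,0.001,-0.15,0,0,0,1]]'; python3 - <<'E'
from h import *
print(get_obs()['joint_positions'])
print(togo([.455,.20,.116],np.radians(80.6)))
cm,im=snap('wrist','pics/w3.png')
E
```

```text
time_s: 7.25
tool_pos: [0.5782, -0.024, 0.0555]
ee_rot: [[-0.962, -0.272, 0.0], [-0.272, 0.962, 0.002], [-0.001, 0.001, -1.0]]
wrist_force: [0.5, -1.8, 4.0]
opening: 0.243
grasp_force: 25.0
time_s: 8.25
tool_pos: [0.5647, 0.0238, 0.0555]
ee_rot: [[-0.962, -0.272, 0.0], [-0.272, 0.962, 0.001], [-0.001, 0.001, -1.0]]
wrist_force: [1.6, -1.7, 3.6]
opening: 0.24
grasp_force: 25.0
time_s: 9.25
tool_pos: [0.5657, 0.0236, 0.1171]
ee_rot: [[-0.962, -0.272, 0.003], [-0.272, 0.962, 0.001], [-0.003, 0.0, -1.0]]
wrist_force: [-0.2, 0.0, -1.4]
opening: 0.238
grasp_force: 25.0
[ 0.1868083   0.47476348 -0.34763984  1.86094234  0.20968984  0.83824054
  1.58003092]
[0.1466, 0.4996, 0.0025, 0.0024, 0.0064, 0.8782]
```

View pics/w3.png

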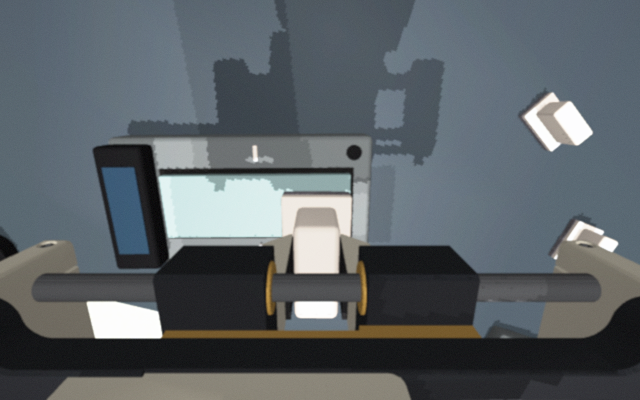

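The wiper is lifted off the glass, still square in the grip; the wipe stayed pressed throughout. I'll stand it on the empty counter between the reader and the plate.

```bash
python3 -m jog '[[0.05,-0.03,0,0,0,0,1],[0.13,-0.08,0,0,0,0,1],[0.22,-0.13,0,0,0,0,1],[0.3,-0.18,0,0,0,0,1],[0.37,-0.22,0,0,0,0,1],[0.41,-0.245,0,0,0,0,1],[0.424,-0.253,0,0,0,0,1],[0.424,-0.253,0,0,0,0,1]]'; python3 -m jog '[[0,0,0,0,0,0,1],[0,0,0.05,0,0,0,1],[0,0,0.12,0,0,0,1],[0,0,0.18,0,0,0,1],[0,0,0.21,0,0,0,1],[0,0,0.228,0,0,0,1],[0,0,0.234,0,0,0,1],[0,0,0.234,0,0,0,1]]'; python3 -c "
from h import *
o=get_obs();print(o['tool_pos'],o['wrist_force'])"
```

```text
time_s: 10.3
tool_pos: [0.429, -0.1197, 0.1151]
ee_rot: [[-0.962, -0.271, 0.0], [-0.271, 0.962, 0.002], [-0.001, 0.002, -1.0]]
wrist_force: [-0.2, 0.1, -0.8]
opening: 0.239
grasp_force: 25.0
time_s: 11.3
tool_pos: [0.4295, -0.1198, 0.0221]
ee_rot: [[-0.962, -0.272, 0.001], [-0.272, 0.962, 0.001], [-0.001, 0.001, -1.0]]
wrist_force: [0.8, -0.1, -0.9]
opening: 0.238
grasp_force: 25.0
[ 0.42949309 -0.11975982  0.0221333 ] [ 0.77090627 -0.14419193 -0.92029872]
```

```bash
python3 -m jog '[[0,0,0.002,0,0,0,1],[0,0,0.004,0,0,0,1],[0,0,0.004,0,0,0,1],[0,0,0.004,0,0,0,0.6],[0,0,0.004,0,0,0,0.45],[0,0,0.004,0,0,0,0.45],[0,0,0.004,0,0,0,0.45],[0,0,-0.03,0,0,0,0.45]]'; python3 -m jog '[[0,0,-0.05,0,0,0,0.45],[0,0,-0.14,0,0,0,0.45],[0,0,-0.24,0,0,0,0.3],[0,0,-0.3,0,0,0,0.3],[0,0,-0.3,0,0,0,0.3],[0,0,-0.3,0,0,0,0.3],[0,0,-0.3,0,0,0,0.3],[0,0,-0.3,0,0,0,0.3]]'; python3 - <<'E'
from h import *
a=np.radians(58.7);c=np.array([.4456,-.3205]);g=c-.0175*np.array([np.cos(a),np.sin(a)])
print(g,togo([*g,.15],a+np.pi/2),get_obs()['tool_pos'],get_obs()['joint_positions'])
E
```

```text
time_s: 12.3
tool_pos: [0.428, -0.1194, 0.0334]
ee_rot: [[-0.962, -0.272, -0.002], [-0.272, 0.962, 0.002], [0.001, 0.003, -1.0]]
wrist_force: [-0.6, 0.2, -0.6]
opening: 0.551
grasp_force: 0.0
time_s: 13.3
tool_pos: [0.4283, -0.1196, 0.1529]
ee_rot: [[-0.962, -0.272, -0.001], [-0.272, 0.962, 0.002], [0.001, 0.003, -1.0]]
wrist_force: [0.2, -0.4, -0.3]
opening: 0.698
grasp_force: 0.0
[ 0.43650842 -0.33545303] [0.127, -0.5248, 0.0059, 0.0054, 0.0005, -1.4983] [ 0.4283214  -0.1196413   0.15286068] [ 0.53228171  0.22520243 -0.354906    2.11517478  0.10371277  0.81929369
  1.9606962 ]
```

```bash
python3 -m jog '[[0.02,-0.06,0,0,0,0.2,0.3],[0.04,-0.15,0,0,0,0.45,0.3],[0.06,-0.25,0,0,0,0.7,0.3],[0.08,-0.34,0,0,0,0.9,0.3],[0.1,-0.42,0,0,0,1,0.3],[0.12,-0.49,0,0,0,1,0.3],[0.127,-0.525,0,0,0,1,0.3],[0.127,-0.525,0,0,0,1,0.3]]'
R='' ; python3 -m jog '[[0,0,0,0,0,0.15,0.3],[0,0,0,0,0,0.3,0.3],[0,0,0,0,0,0.45,0.3],[0,0,0,0,0,0.6,0.3],[0,0,0,0,0,0.75,0.3],[0,0,0,0,0,0.9,0.3],[0,0,0,0,0,1,0.3],[0,0,0,0,0,1,0.3]]' | head -2
python3 -m jog '[[0,0,0,0,0,0.15,0.3],[0,0,0,0,0,0.3,0.3],[0,0,0,0,0,0.45,0.3],[0,0,0,0,0,0.6,0.3],[0,0,0,0,0,0.75,0.3],[0,0,0,0,0,0.9,0.3],[0,0,0,0,0,1,0.3],[0,0,0,0,0,1,0.3]]' | head -2
python3 -m jog '[[0,0,0,0,0,0.15,0.3],[0,0,0,0,0,0.3,0.3],[0,0,0,0,0,0.45,0.3],[0,0,0,0,0,0.6,0.3],[0,0,0,0,0,0.75,0.3],[0,0,0,0,0,0.9,0.3],[0,0,0,0,0,1,0.3],[0,0,0,0,0,1,0.3]]' | head -2
python3 - <<'E'
from h import *
print(togo([.4365,-.3355,.12],np.radians(58.7)-np.pi/2),get_obs()['joint_positions'])
E
```

```text
time_s: 14.3
tool_pos: [0.4368, -0.336, 0.1528]
ee_rot: [[-0.975, 0.224, -0.0], [0.224, 0.975, 0.002], [0.001, 0.002, -1.0]]
wrist_force: [0.3, 0.3, 0.6]
opening: 0.704
grasp_force: 0.0
time_s: 15.3
tool_pos: [0.4375, -0.3339, 0.1533]
time_s: 16.3
tool_pos: [0.4373, -0.3348, 0.1533]
time_s: 17.3
tool_pos: [0.4372, -0.3353, 0.1533]
[-0.001, -0.0017, 0.0832, -0.0009, -0.0036, 0.7895] [ 0.48544802  0.38110535  0.14890279  1.88454163 -0.07360586  0.88202788
  0.51916889]
```

```bash
python3 -m jog '[[0,0,0.02,0,0,0.15,0.3],[0,0,0.04,0,0,0.3,0.3],[0,0,0.06,0,0,0.45,0.3],[0,0,0.08,0,0,0.6,0.3],[0,-0.002,0.083,0,0,0.7,0.3],[0,-0.002,0.083,-0.001,-0.003,0.79,0.3],[0,-0.002,0.083,-0.001,-0.003,0.79,0.3],[0,-0.002,0.083,-0.001,-0.003,0.79,0.3]]' | head -2
python3 - <<'E'
from h import *
cm,im=snap('wrist','pics/w4.png')
a=np.radians(58.7);X=np.array([np.cos(a),np.sin(a),0]);Y=np.array([-X[1],X[0],0]);c=np.array([.4456,-.3205,.030])
q=[c+sx*.05*X+sy*.022*Y for sx,sy in((1,1),(1,-1),(-1,-1),(-1,1))]
print(pj(cm,q).round(1).tolist());cv2.polylines(im,[pj(cm,q).astype(int)],True,(0,0,255),1);cv2.imwrite('pics/w4b.png',im)
print(togo([.4365,-.3355,.007],a-np.pi/2))
E
```

```text
time_s: 18.3
tool_pos: [0.4364, -0.3355, 0.1202]
[[287.1, 122.7], [343.3, 122.6], [340.7, 240.7], [290.3, 240.8]]
[0.0001, -0.0001, 0.2831, 0.0008, -0.0004, -0.0023]
```

View pics/w4b.png

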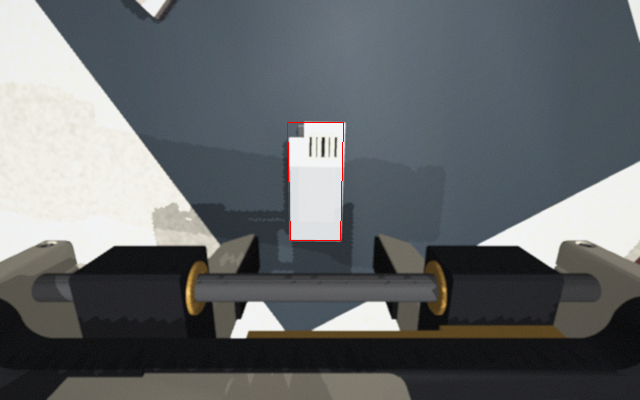

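The predicted outline matches the plate within 1–2 px, with the notch at upper left (300,130) at the far end. I'm going down to grip.

```bash
python3 -m jog '[[0,0,0.06,0,0,0,0.3],[0,0,0.13,0,0,0,0.3],[0,0,0.2,0,0,0,0.3],[0,0,0.25,0,0,0,0.3],[0,0,0.275,0,0,0,0.3],[0,0,0.282,0,0,0,0.3],[0,0,0.282,0,0,0,0.6],[0,0,0.282,0,0,0,1]]' 25; python3 -m jog '[[0,0,0,0,0,0,1],[0,0,0,0,0,0,1],[0,0,0,0,0,0,1],[0,0,-0.02,0,0,0,1],[0,0,-0.06,0,0,0,1],[0,0,-0.13,0,0,0,1],[0,0,-0.22,0,0,0,1],[0,0,-0.3,0,0,0,1]]' 30; python3 - <<'E'
from h import *
print(togo([.5286,-.0365,.13],np.radians(15.75-90)),get_obs()['joint_positions'])
E
```

```text
time_s: 19.35
tool_pos: [0.437, -0.3361, 0.0082]
ee_rot: [[0.522, 0.853, 0.002], [0.853, -0.522, -0.001], [0.0, 0.002, -1.0]]
wrist_force: [-0.7, -0.7, 0.6]
opening: 0.532
grasp_force: 0.0
time_s: 20.35
tool_pos: [0.4364, -0.3358, 0.1295]
ee_rot: [[0.522, 0.853, 0.001], [0.853, -0.522, -0.001], [0.0, 0.001, -1.0]]
wrist_force: [0.0, -1.1, -0.9]
opening: 0.477
grasp_force: 30.0
[0.7585, -0.1939, -0.0014, 0.0025, -0.0011, 1.4936] [ 0.41732704  0.41676725  0.23503592  1.90645139 -0.12812777  0.83135061
  0.1702557 ]
```

```bash
python3 -m jog '[[0.05,-0.01,0,0,0,0.05,1],[0.12,-0.03,0,0,0,0.15,1],[0.21,-0.05,0,0,0,0.3,1],[0.3,-0.08,0,0,0,0.45,1],[0.39,-0.1,0,0,0,0.6,1],[0.47,-0.12,0,0,0,0.75,1],[0.54,-0.14,0,0,0,0.87,1],[0.57,-0.146,0,0,0,0.92,1]]'; python3 - <<'E'
from h import *
print(togo([.5286,-.0365,.13],np.radians(15.75-90)))
E
```

```text
time_s: 21.35
tool_pos: [0.506, -0.1082, 0.1283]
ee_rot: [[0.845, 0.534, 0.001], [0.534, -0.845, 0.001], [0.001, -0.0, -1.0]]
wrist_force: [0.2, 0.0, -0.5]
opening: 0.475
grasp_force: 30.0
[0.1435, -0.1215, -0.0041, -0.0005, -0.0025, 0.5774]
```

```bash
python3 -m jog '[[0.02,-0.02,0,0,0,0.1,1],[0.05,-0.045,0,0,0,0.22,1],[0.09,-0.075,0,0,0,0.36,1],[0.12,-0.1,0,0,0,0.49,1],[0.138,-0.115,0,0,0,0.56,1],[0.14,-0.12,0,0,-0.002,0.574,1],[0.14,-0.12,0,0,-0.002,0.574,1],[0.14,-0.12,0,0,-0.002,0.574,1]]'; python3 - <<'E'
from h import *
t=togo([.5286,-.0365,.075],np.radians(15.75-90));print(t)
cm,im=snap('wrist','pics/w5.png')
o=get_obs();R=o['ee_rot'];p=o['tool_pos']
# predicted plate top outline: clear_mid at tool origin, top 23 mm behind TCP
q=[p+R@np.array([.0175+sx*.05,sy*.022,-.023]) for sx,sy in((1,1),(1,-1),(-1,-1),(-1,1))]
print(pj(cm,q).round(1).tolist())
a=np.radians(15.75);X=np.array([np.cos(a),np.sin(a),0]);Y=np.array([-X[1],X[0],0]);c=np.array([.5767,-.0229,0])
tk=[c+s*.042*X+[0,0,.03] for s in(1,-1)];print('ticks',pj(cm,tk).round(1).tolist())
g=pj(cm,[c+sx*.026*X+sy*.075*Y+[0,0,.04] for sx,sy in((1,1),(1,-1),(-1,-1),(-1,1))])
cv2.polylines(im,[g.astype(int)],True,(0,0,255),1);cv2.polylines(im,[pj(cm,q).astype(int)],True,(0,255,0),1)
cv2.imwrite('pics/w5b.png',im)
E
```

```text
time_s: 22.35
tool_pos: [0.5271, -0.0408, 0.1276]
ee_rot: [[0.963, 0.271, -0.001], [0.271, -0.963, -0.001], [-0.001, 0.0, -1.0]]
wrist_force: [-0.6, -0.2, -0.4]
opening: 0.476
grasp_force: 30.0
[0.0066, -0.0095, 0.1315, 0.0009, 0.0014, -0.0011]
[[366.7, 132.9], [264.1, 133.0], [273.4, 329.3], [358.0, 329.3]]
ticks [[310.5, 86.9], [311.2, 191.2]]
```

View pics/w5b.png

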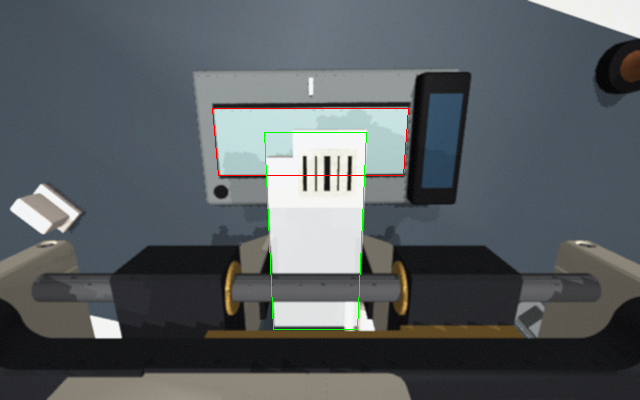

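The plate and glass match the predicted outlines within about 3 px: level, square, notch at upper left. I'll lower it to the final height.

```bash
python3 -m jog '[[0.002,-0.004,0.02,0,0,0,1],[0.004,-0.008,0.05,0,0,0,1],[0.004,-0.009,0.08,0,0,0,1],[0.004,-0.009,0.11,0,0,0,1],[0.004,-0.009,0.125,0,0,0,1],[0.004,-0.009,0.131,0,0,0,1],[0.004,-0.009,0.131,0,0,0,1],[0.004,-0.009,0.131,0,0,0,1]]'|head -1; python3 -m jog '[[0,0,0,0,0,0,1],[0,0,0,0,0,0,1],[0,0,0,0,0,0,1],[0,0,0,0,0,0,1],[0,0,0,0,0,0,1],[0,0,0,0,0,0,1],[0,0,0,0,0,0,1],[0,0,0,0,0,0,1]]'; python3 - <<'E'
from h import *
print(togo([.5286,-.0365,.075],np.radians(15.75-90)))
cm,im=snap('scene','pics/s2.png')
cv2.imwrite('pics/s2c.png',cv2.resize(im[110:310,140:400],None,fx=3,fy=3,interpolation=2))
E
```

```text
time_s: 23.4
time_s: 24.4
tool_pos: [0.5278, -0.0363, 0.075]
ee_rot: [[0.962, 0.271, -0.001], [0.271, -0.962, -0.0], [-0.001, 0.0, -1.0]]
wrist_force: [-0.8, 1.1, -1.1]
opening: 0.478
grasp_force: 30.0
[0.0018, 0.0009, -0.0001, 0.0006, 0.0015, -0.0001]
```

View pics/s2c.png

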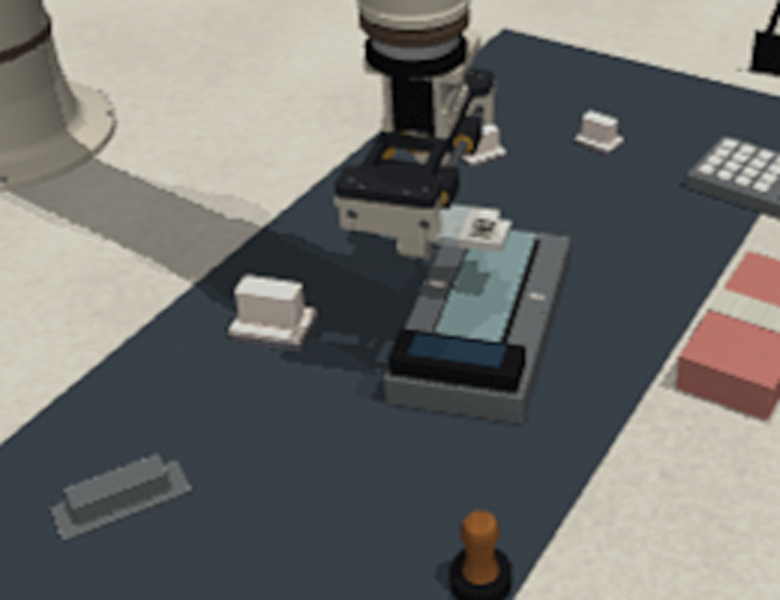

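The wiper stands upright on the counter at (270,310), the plate is held level above the glass at (480,228), and the bystanders are in place.

```bash
python3 -c "
from station import *
print(sign_off())"
```

```text
the job is handed in; nothing more can be done
None
```

The job is handed in at about 24 s: the glass is wiped and the wiper stands felt down on the counter. The check plate is held level about 5 cm above the glass with its frosted end over the middle, and the note bundle, calculator and stamp were left alone.

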